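# Set the optical rail against the locating angle

### The job

Push the long aluminium rail across the bench mat, working on its bare ends to either side of the carrier, until it lies flush and parallel against the upright front face of the steel locating angle, with neither end sticking out past the angle. The carrier clamped at the middle of the rail is already adjusted, so do not touch it, keep the rail flat on the bench rather than lifting it, and leave the short spare rail where it is.

Things in the scene. Friction and masses are not known exactly. Their poses are not given: they have to be found in the camera images.
- long_rail: Loose aluminium rail 260 mm long, 40 wide, 30 high, 0.5 to 0.85 kg, flat on the bench. Origin: centre of its underside. y along it (ends at +-130 mm), x across (sides at +-20 mm; +x side faces the angle, -x side the robot), z up. Both sides can be pushed (flanges 0 to 11 and 20 to 30 mm up). Starts 45 to 80 mm short of the angle at its middle, turned up to 17 degrees from it.
- carrier: Grey carrier clamped on the middle of the long rail, moving with it; same origin and axes as the rail. Block 50 mm along the rail, 40 across, top 48.5 mm above the bench; on the rail's -x (robot) side a cheek and steel thumbscrew stand out to x = -42 mm, from 8 mm above the bench up. It covers y = -25 to +25 mm; the rail is bare beyond. Not to be touched.
- fence: Steel locating angle, fixed: 360 mm long, upright leg 25 mm high and 6 thick, flat foot behind it to 42 mm behind the face, bolt heads 13 mm high. Origin: on the upright front face (towards the robot), mid-length, bench level. y along it (ends at +-180 mm), x through the face away from the robot, z up. With the long rail flush, the rail's origin is at x = -20 mm here.
- short_rail: Short spare rail, a bystander: same 40 x 30 mm aluminium profile, 140 mm long, no carrier, loose, lying beyond one end of the long rail (either end), roughly crosswise to it. Origin: centre of its underside; y along its length. To be left where it is.

How it is judged (in metres and radians):
At the end, for the whole second after the job is handed in: The long rail lies flat and at rest against the front of the locating angle: the gap at its middle is at most 12 mm, it is parallel to the angle within 10 degrees, and its middle is within 60 mm of the angle's middle, so that it does not stick out past the angle's ends by more than 10 mm (x of long_rail in the frame of fence between -0.032 and -0.01 m and y of long_rail in the frame of fence between -0.06 and 0.06 m and angle between the y axis of long_rail and the y axis of fence, either way round below 0.175 rad and angle between long_rail's own z axis and vertical below 0.1 rad and height (world z) of long_rail below 0.01 m and linear speed of long_rail below 0.01 m/s); the robot touches nothing.
It fails at once if the robot touches the carrier (more than 1 N) (contact force between any of the fingers, the arm and carrier above 1 N).
It fails at once if the long rail is lifted (more than 20 mm) off the bench (height (world z) of long_rail above 0.02 m).
It fails at once if the short spare rail is moved (more than 30 mm) (distance of short_rail from where it was at the start of the episode above 0.03 m).
It also fails if it takes over 43 s, if anything falls off the work surface, if the arm or the gripper's body presses on something with over 40 N, if the wrist force passes 120 N, or if a joint passes its speed limit or range.

### The arm

A 6-joint arm with a two-finger parallel gripper is mounted at the origin on the work surface. World frame = base frame: x ahead of the robot, y to its left, z up, the work surface at z = 0. Lengths are in m, angles in degrees, forces in N, time in s.
With the tool pointing down it reaches from about 0.4 to 0.825 m from the base axis. Payload 7 kg.
Tool frame: the origin (TCP) lies between the finger pads; the fingertips stand 14 mm ahead of it and the grasp point (between the pads) lies 5 mm behind it (r.tips_ahead is the distance from the TCP to the fingertips, in m); z points along the fingers, y is the direction in which the jaws open and shut (so a half turn about z gives the same grasp; the last joint's range is limited). The gripper opens to 88 mm and grips with 3 to 60 N. Pads are 19 mm wide; open, the fingers measure 130 mm over their backs; the gripper's body (78 mm by 193 mm) begins 47 mm behind the grasp point.
Start: joints at [16.507, 20.546, 0.682, 0, -70.136, -16.507], TCP at [0.675, -0, 0.241] pointing down, gripper open.
Joint ranges: [-176.03, 176.03], [-82.01, 121.73], [-58.28, 71.71], [-173.87, 95.51], [-174.79, -0.11], [-173.66, 173.66]. Speed limits (degrees/s): [136.94, 136.94, 172.46, 180, 180, 180].

### API

Orientations are given as [roll, pitch, yaw] about the fixed x, y, z axes, in that order (R = Rz(yaw) Ry(pitch) Rx(roll)).
In Python, from plant import r gives the robot as it stands.
- The arm moves only by the tool apply_moves, never from a script. Its arguments are lists of equal length, an entry for each row: "slide": the shift along the tool's x, y, z as a fraction of full scale, a list of three; "turn": the turn, a rotation vector about the tool's x, y, z as a fraction of full scale, a list of three; "jaw": the closure, from 0 (fully open) to 1 (shut). In form: {"slide": [[dx, dy, dz], ...], "turn": [[wx, wy, wz], ...], "jaw": [jaw, ...]}. A call has 1 to 8 rows; each row shifts and turns the commanded pose from where the row before left it, along the tool's axes as they then stand; what a row does not reach is not made up. Full scale, the value 1, is 0.1 m for a shift and 1.5 rad for a turn. A row lasts 1/10 s, in which the tool goes at most 50 mm and 8.59 degrees, less where a joint would pass 70% of its speed; a pose out of reach is approached as far as the arm can. A call with a number of a shift or a turn outside -1 to 1 is refused whole. A call with a gripper value outside its range is refused whole. The fingers move at their own pace and stop on an object; "newtons" is the grip in N (left out, the last holds). Time passes only in rows, so rows that do not move let the fingers close. It gives the time, the measured TCP pose, the force and the opening at its end, in the units of the state.
- r.get_state(): the state, without advancing time (a new reading comes with each control period).
- r.capture(name): name is "scene" or "side" or "wrist"; returns a dict with "pixels" (400x640x3 uint8, blue, green, red), "depth" (400x640 float32, m along the optical axis (not along the pixel's ray), 0 where there is no reading), "fx", "fy", "cx", "cy" (pixels), "rvec" (rotation vector, rad) and "tvec" (3), from world to camera coordinates, as OpenCV has them. Camera axes: x right, y down, z forward; pixel columns grow to the right and rows downward; lengths in m; the calibration is good to about 2 mm. A picture is of the moment at which its call begins.
- r.close_job(): hands the job in, once; it reports no verdict.
The state is a dict: "time_s": time; "joints": joint angles; "qd": joint speeds; "joint_torque": joint torques, N m; "tcp_pos": TCP position; "eef_rot": TCP orientation; "contact_force": force on the tool from outside, world axes, zero at the start; "moment": the same for the moment, N m; "gripper_width": finger opening in m.
Only numpy, scipy, OpenCV 4.12 (cv2) and the standard library are available. Lean on these libraries where they do the work, as an engineer would, in place of code of your own. Each camera call takes 0.05 s, during which the arm holds its last target.

## Working session

There is one attempt and no reset: what is moved stays moved. The work goes in short steps, Python scripts to look and compute and a tool call to move; the robot and the scene stay as the last step left them, time stands still between calls to the robot, and variables do not carry over. Pictures are saved under pics/ and viewed, and the job is handed in when it is done.

Besides the shell and the picture viewer there is one more tool, called after "Request:" as name(argument=value, ...), one argument or row to a line, values as JSON. apply_moves: Moves the arm, as the interface text tells. Shift numbers are shares of 0.1 m and turn numbers shares of 1.5 rad, none past 1 either way. Its arguments: {"type":"object","properties":{"slide":{"type":"array"},"turn":{"type":"array"},"jaw":{"type":"array"},"newtons":{"type":"number"}},"required":["slide","turn","jaw"]}

```bash
ls; mkdir -p pics
python3 - <<'E'
from plant import r
import cv2,pickle
d={}
for n in ["scene","side"]:
    c=r.capture(n); d[n]=c; cv2.imwrite(f"pics/{n}0.png",c["pixels"])
    print(n,c["fx"],c["cx"],c["rvec"],c["tvec"])
pickle.dump(d,open("c0.pkl","wb"))
print(r.get_state(), r.tips_ahead)
E
```

```text
pics
scene 512.6417266761065 322.51335154769475 [ 0.69562741  2.49866951 -1.30458054] [ 0.51382043 -0.15936793  1.3189129 ]
side 409.1640898406535 324.8734810368222 [ 2.40681776 -0.36472172  0.15236669] [-0.59972794  0.14258698  0.61080368]
{'time_s': 0.1, 'joints': array([ 1.65052387e+01,  2.05889158e+01,  6.38578064e-01, -1.61773093e-02,
       -7.01353964e+01, -1.65095557e+01]), 'qd': array([ 0.03635245, -0.14998009,  0.10421129,  0.02476929,  0.02483986,
        0.03467344]), 'joint_torque': array([-1.42273191e-03, -5.84165347e+01,  2.93752134e+01,  7.01551259e+00,
        1.01412315e-02, -6.66964229e-05]), 'tcp_pos': array([ 6.74586903e-01, -5.33497580e-05,  2.39699992e-01]), 'eef_rot': array([ 1.79913478e+02, -9.78415631e-03, -9.00098179e+01]), 'contact_force': array([-0.72488089, -0.37420531,  0.73267932]), 'moment': array([-0.0192531 , -0.01857805,  0.00903338]), 'gripper_width': 0.0875711261305792} 0.014
```

View pics/scene0.png

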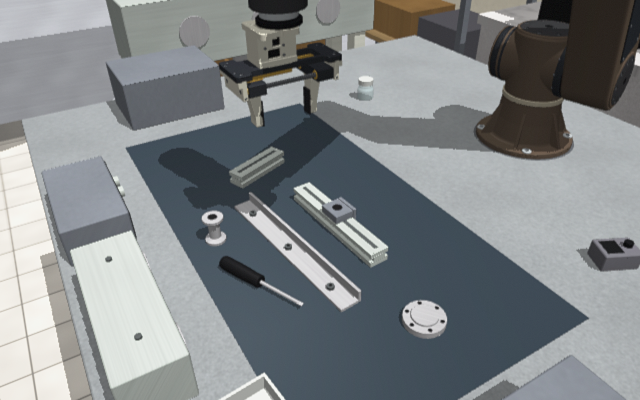

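View pics/side0.png

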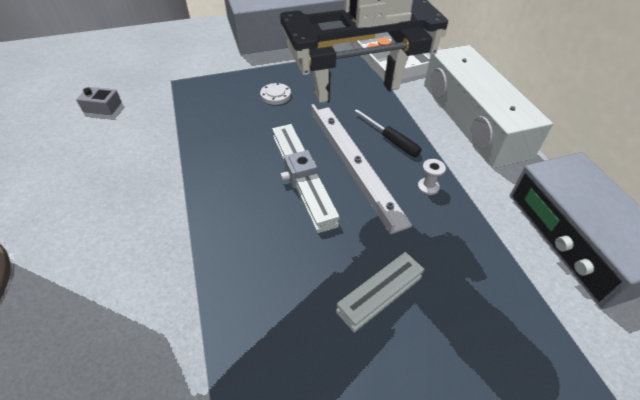

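The side view shows the long rail from (285,128) to (328,225), with the carrier at (301,163) and its screw pointing left. The fence runs from (318,108) to (400,228), and the spare rail is at (380,290). The scene view agrees. Next I'll measure all three.

```bash
cat > h.py <<'E'
import numpy as np,cv2
def cam(c):
    R=cv2.Rodrigues(np.array(c["rvec"],float))[0]; return R,np.array(c["tvec"],float).ravel()
def cloud(c):
    R,t=cam(c); v,u=np.mgrid[0:400,0:640]; z=c["depth"]
    P=np.stack([(u-c["cx"])/c["fx"]*z,(v-c["cy"])/c["fy"]*z,z],-1)
    W=(P-t)@R; W[z<=0]=np.nan; return W
def ray(c,u,v,h):
    R,t=cam(c); o=-R.T@t; d=R.T@np.array([(u-c["cx"])/c["fx"],(v-c["cy"])/c["fy"],1]); return o+d*(h-o[2])/d[2]
def rails(c,lo=.022,hi=.036,verbose=True):
    """blobs of points at rail-top height; min-area rects"""
    W=cloud(c); m=((W[...,2]>lo)&(W[...,2]<hi)&(W[...,0]>.35)&(W[...,0]<1.0)&(abs(W[...,1])<.5)).astype(np.uint8)
    n,l,s,_=cv2.connectedComponentsWithStats(m,connectivity=8); out=[]
    for i in range(1,n):
        if s[i,4]<150: continue
        p=W[l==i]; rc=cv2.minAreaRect(p[:,:2].astype(np.float32)*1000)
        print("blob px",s[i],"rect mm",np.round(rc[0],1),np.round(rc[1],1),round(rc[2],1),"z",np.round(np.median(p[:,2]),4))
    return m
E
python3 - <<'E'
from h import *
import pickle
d=pickle.load(open("c0.pkl","rb"))
for n in d:
    print(n); W=cloud(d[n])
    rails(d[n],.024,.034); print('low');rails(d[n],.016,.029)
    c=d[n]
    x={"scene":(215,160,420,320),"side":(260,80,450,340)}[n]
    im=cv2.resize(c["pixels"][x[1]:x[3],x[0]:x[2]],None,fx=2.9 if n=="scene" else 2.3,fy=2.9 if n=="scene" else 2.3,interpolation=cv2.INTER_CUBIC); cv2.imwrite(f"pics/{n}0z.png",im)
p=cloud(d["side"])
for uv in [(410,330),(200,300),(220,150)]: print(p[uv[1],uv[0]])
E
```

```text
scene
blob px [229 147  55  33 671] rect mm [ 654.9 -196.4] [143.4  44.3] 21.8 z 0.0303
blob px [ 294  183   94   76 1548] rect mm [606.2  71.3] [ 48.5 262. ] 3.8 z 0.0306
blob px [249 193 112 100 415] rect mm [701.1  81.9] [  8.  358.9] 5.7 z 0.0257
blob px [221 256  40  25 266] rect mm [825.9 105.7] [18.3 87.7] 25.1 z 0.0256
blob px [220 373  65  27 377] rect mm [906.2 335.9] [40.3 83.8] 58.9 z 0.0301
low
blob px [229 153  55  29 197] rect mm [ 653.4 -179.6] [145.2  41. ] 5.6 z 0.0246
blob px [294 189  94  71 333] rect mm [626.6  75.2] [ 39.2 262.1] 11.9 z 0.025
blob px [249 193 112 103 803] rect mm [701.2  81.8] [  8.7 359.8] 5.7 z 0.0242
blob px [219 256  46  29 556] rect mm [825.4 107.9] [ 23.1 101. ] 24.0 z 0.0238
blob px [411 305  28  22 371] rect mm [620.5 348.7] [44.5 41.9] 28.8 z 0.0171
blob px [225 378  56  22 291] rect mm [906.6 337. ] [34.1 72.7] 58.6 z 0.0233
side
blob px [425  74  86  85 399] rect mm [967.8 137.6] [ 32.5 299.6] 5.7 z 0.029
blob px [272 124  33  32 601] rect mm [600.3 156.1] [39.9 87.9] 3.9 z 0.03
blob px [ 280  162   59   63 1234] rect mm [605.1  17.2]
[... 342 characters left out ...]
 41.8 z 0.0289
low
blob px [425  75  85  88 501] rect mm [967.9 137.3] [ 32.2 300.4] 5.7 z 0.0227
blob px [311 104  84 125 688] rect mm [698.   81.5] [  8.  361.4] 5.8 z 0.0239
blob px [382 126  39  28 385] rect mm [819.9 103.9] [23.6 95.2] 23.2 z 0.0229
blob px [280 164  59  63 280] rect mm [588.   11.3] [ 37.4 161.3] 20.5 z 0.0249
blob px [512 186  45  58 353] rect mm [ 956.3 -143.1] [122.3   4.6] 89.6 z 0.0223
blob px [336 267  88  59 311] rect mm [ 654.5 -215.5] [144.7  38.4] 7.1 z 0.0265
blob px [580 274  52  31 296] rect mm [ 965.6 -303.1] [31.7 69.4] 39.7 z 0.0226
[ 6.73488824e-01 -2.63456075e-01  2.78953464e-04]
[ 0.39264686 -0.12738063 -0.00051357]
[0.46801202 0.19565134 0.00079569]
```

```bash
cat >> h.py <<'E'
def fitbox(P,L=None):
    """trimmed edges of a rectangle of top points (mm)"""
    rc=cv2.minAreaRect(P.astype(np.float32)); b=cv2.boxPoints(rc); return np.round(rc[0],1),np.round(rc[1],1),np.round(b,1)
def longrail(c,x=(540,690),y=(-90,230)):
    W=cloud(c)*1000; m=(abs(W[...,2]-30)<2.5)&(W[...,0]>x[0])&(W[...,0]<x[1])&(W[...,1]>y[0])&(W[...,1]<y[1])
    p=W[m][:,:2]; 
    b=None; ctr=p.mean(0)
    # direction by PCA, then edge lines by bins along
    for it in range(6):
        if b is None: a=np.linalg.svd(p-ctr,full_matrices=False)[2][0]; a=a*np.sign(a[1]); b=1
        n=np.array([a[1],-a[0]]); s=(p-ctr)@a; q=(p-ctr)@n
        lo,hi=np.percentile(s,.5),np.percentile(s,99.5)
        mid=(lo+hi)/2; E=[]
        for k in np.arange(lo+4,hi-12,8):
            if abs(k+4-mid)<45: continue
            g=q[(s>=k)&(s<k+8)]
            if len(g)>6: E.append((k+4,g.min(),g.max()))
        E=np.array(E); f1=np.polyfit(E[:,0],E[:,1],1); f2=np.polyfit(E[:,0],E[:,2],1)
        sl=(f1[0]+f2[0])/2; a=a+n*sl; a/=np.linalg.norm(a)
    n=np.array([a[1],-a[0]]); s=(p-ctr)@a; q0=(np.polyval(f1,mid)+np.polyval(f2,mid))/2
    C=ctr+a*(s.min()+s.max())/2+n*q0
    print("rail ctr",C.round(1),"yaw(deg of y axis from world y)",np.degrees(np.arctan2(-a[0],a[1])).round(2),"len",(s.max()-s.min()).round(1),"w",(np.polyval(f2,mid)-np.polyval(f1,mid)).round(1),"slopes",f1[0].round(3),f2[0].round(3))
    return C,a,m
def fenceface(c,x=(660,740)):
    W=cloud(c)*1000; m=(abs(W[...,2]-25)<2)&(W[...,0]>x[0])&(W[...,0]<x[1])&(abs(W[...,1]-80)<200)
    rc=cv2.minAreaRect(W[m][:,:2].astype(np.float32)); print("fence",np.round(rc[0],1),np.round(rc[1],1),round(rc[2],2)); 
    return rc
E
python3 - <<'E'
from h import *
import pickle
d=pickle.load(open("c0.pkl","rb"))
for n in d:
    print(n); C,a,m=longrail(d[n]); fenceface(d[n])
    im=d[n]["pixels"].copy(); im[m]=(0,0,255); cv2.imwrite(f"pics/{n}m.png",im[80:330,200:460])
E
```

```text
scene
rail ctr [608.7  75. ] yaw(deg of y axis from world y) 3.72 len 269.2 w 40.1 slopes -0.002 0.002
fence [701.   81.6] [  8.2 359.4] 5.69
side
rail ctr [605.7  69.8] yaw(deg of y axis from world y) 3.66 len 260.8 w 39.3 slopes -0.0 0.0
fence [697.8  81.7] [  7.5 360.9] 5.67
```

View pics/scene0z.png

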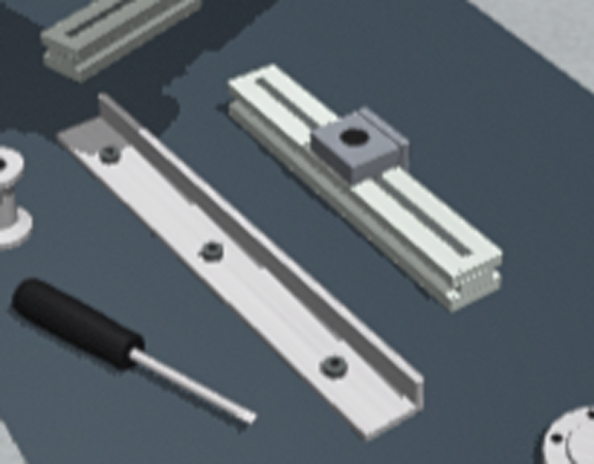

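Measured from the two views:
- **Rail:** centre about (607, 71) mm, yaw 3.7°.
- **Fence:** leg centre about (699, 81.6) mm, yaw 5.7°, which puts the front face at about x = 696 mm.
- **Offset:** gap about 70 mm, with an offset along the fence of only about 2 mm.

The open fingers have 88 mm between them, so they can straddle the carrier and push both bare ends at once. I'll turn the jaws along the rail first.

Request:
apply_moves(
  slide=[
    [0,0,0],
    [0,0,0],
    [0,0,0],
    [0,0,0],
    [0,0,0],
    [0,0,0],
    [0,0,0],
    [0,0,0],
  ],
  turn=[
    [0,0,-0.1],
    [0,0,-0.1],
    [0,0,-0.1],
    [0,0,-0.1],
    [0,0,-0.1],
    [0,0,-0.1],
    [0,0,-0.1],
    [0,0,-0.1],
  ],
  jaw=[0,0,0,0,0,0,0,0],
)

```text
time_s: 0.9
tcp_pos: [0.6747, -0.0, 0.24]
eef_rot: [180.0, 0.1, -20.9]
contact_force: [0.8, 0.3, -0.1]
gripper_width: 0.0875
```

Request:
apply_moves(
  slide=[
    [0,0,0],
    [0,0,0],
    [0,0,0],
    [0,0,0],
  ],
  turn=[
    [0,0,-0.097],
    [0,0,-0.097],
    [0,0,-0.097],
    [0,0,0],
  ],
  jaw=[0,0,0,0],
)

```text
time_s: 1.3
tcp_pos: [0.6747, -0.0, 0.24]
eef_rot: [180.0, 0.1, 3.9]
contact_force: [0.0, -0.4, -0.2]
gripper_width: 0.0879
```

Request:
apply_moves(
  slide=[
    [-0.282,-0.189,0],
    [-0.282,-0.189,0],
    [-0.282,-0.189,0],
    [-0.282,-0.189,0],
    [0,0,0.3],
    [0,0,0.3],
    [0,0,0],
    [0,0,0],
  ],
  turn=[
    [0,0,0],
    [0,0,0],
    [0,0,0],
    [0,0,0],
    [0,0,0],
    [0,0,0],
    [0,0,0],
    [0,0,0],
  ],
  jaw=[0,0,0,0,0,0,0,0],
)

```text
time_s: 2.1
tcp_pos: [0.5576, 0.0678, 0.1809]
eef_rot: [179.9, 0.0, 3.6]
contact_force: [0.0, 0.1, -0.1]
gripper_width: 0.0876
```

Run:
```python
from h import *
from plant import r
c=r.capture("scene");cv2.imwrite("pics/s1.png",c["pixels"]);longrail(c)
c=r.capture("side");cv2.imwrite("pics/d1.png",c["pixels"])
c=r.capture("wrist");cv2.imwrite("pics/w1.png",c["pixels"])
s=r.get_state();print(s["tcp_pos"],s["eef_rot"])
try: longrail(c);fenceface(c)
except Exception as e: print(e)
```

```text
rail ctr [608.7  72.2] yaw(deg of y axis from world y) 3.79 len 260.8 w 39.9 slopes -0.002 0.002
[0.55851988 0.06816914 0.18207748] [-1.79972978e+02 -1.24017870e-01  3.69739266e+00]
rail ctr [607.9  69.7] yaw(deg of y axis from world y) 3.67 len 260.0 w 39.1 slopes -0.0 0.0
fence [700.1  80.2] [  6.5 359.4] 5.58
```

View pics/w1.png

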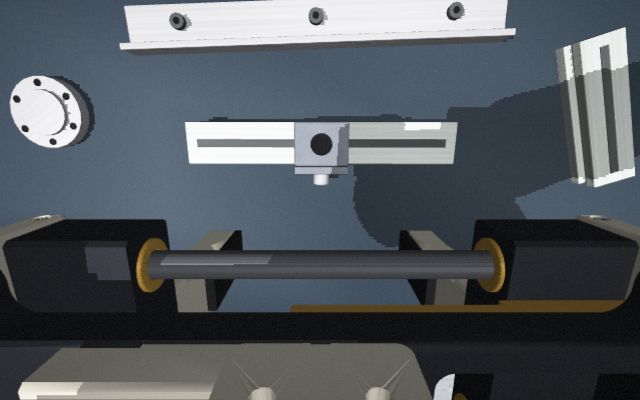

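View pics/d1.png

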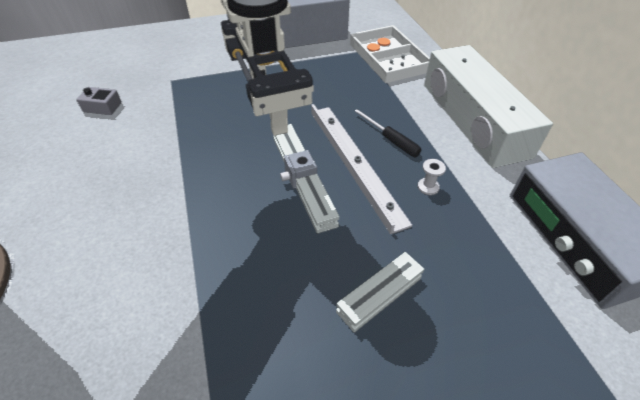

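The wrist view shows the carrier at (321,145), centred between the fingers at about (223,270) and (420,270). The side view confirms the jaws lie along the rail. Next is the descent behind the rail.

Request:
apply_moves(
  slide=[
    [0,0,0.4],
    [0,0,0.4],
    [0,0,0.35],
    [0,0,0.25],
    [0,0,0.1],
    [0,0,0],
    [0,0,0],
    [0,0,0],
  ],
  turn=[
    [0,0,0],
    [0,0,0],
    [0,0,0],
    [0,0,0],
    [0,0,0],
    [0,0,0],
    [0,0,0],
    [0,0,0],
  ],
  jaw=[0,0,0,0,0,0,0,0],
)

```text
time_s: 3.05
tcp_pos: [0.5587, 0.0685, 0.0323]
eef_rot: [-179.9, -0.2, 3.8]
contact_force: [0.4, 0.2, -0.5]
gripper_width: 0.0879
```

Run:
```python
from h import *
from plant import r
s=r.get_state();print(s["tcp_pos"],s["eef_rot"],s["contact_force"])
c=r.capture("wrist");cv2.imwrite("pics/w2.png",c["pixels"])
c=r.capture("side");cv2.imwrite("pics/d2.png",cv2.resize(c["pixels"][60:280,220:440],None,fx=2.6,fy=2.6))
```

```text
[0.55870284 0.06848339 0.03231225] [-1.79946230e+02 -1.61985847e-01  3.76890479e+00] [ 0.3865592   0.23886375 -0.4706088 ]
```

View pics/w2.png

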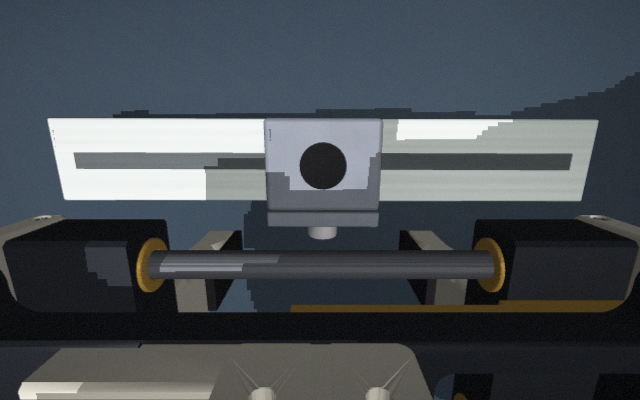

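View pics/d2.png

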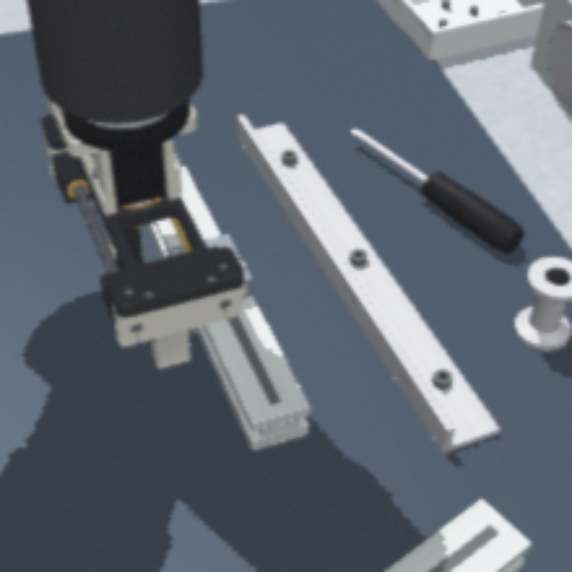

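The side view shows the fingers standing behind the rail with clear space, and the carrier is centred under the wrist at (322,165). I'll lower a little more and come up near contact.

Request:
apply_moves(
  slide=[
    [0,0,0.09],
    [0,0,0],
    [0.08,0,0],
    [0.06,0,0],
    [0.03,0,0],
    [0.03,0,0],
    [0.03,0,0],
    [0,0,0],
  ],
  turn=[
    [0,0,0],
    [0,0,0],
    [0,0,0],
    [0,0,0],
    [0,0,0],
    [0,0,0],
    [0,0,0],
    [0,0,0],
  ],
  jaw=[0,0,0,0,0,0,0,0],
)

```text
time_s: 3.95
tcp_pos: [0.5801, 0.0692, 0.0213]
eef_rot: [180.0, 0.1, 3.7]
contact_force: [-1.7, -1.4, -0.9]
gripper_width: 0.0876
```

Run:
```python
from h import *
from plant import r
s=r.get_state();print(s["tcp_pos"],s["eef_rot"],s["contact_force"],s["moment"])
c=r.capture("wrist");cv2.imwrite("pics/w3.png",c["pixels"])
try: longrail(c)
except Exception as e: print(e)
```

```text
[0.58005935 0.06920848 0.02125562] [1.79978508e+02 6.55610522e-02 3.74653528e+00] [-1.69574944 -1.44552821 -0.90315722] [-0.49789727  0.75060888 -0.03932945]
rail ctr [614.4  70.2] yaw(deg of y axis from world y) 3.91 len 261.5 w 34.1 slopes -0.003 0.003
```

View pics/w3.png

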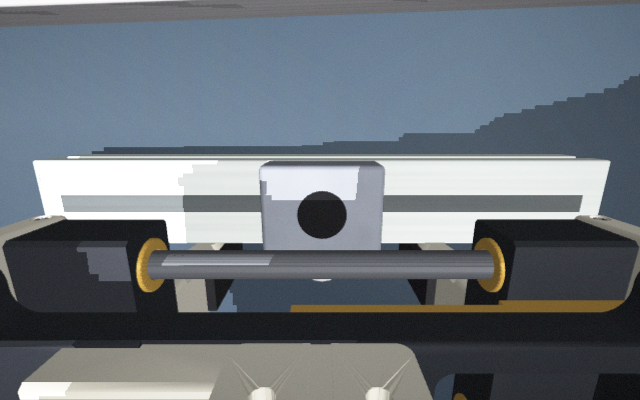

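The fingers have just made contact, with about 2 N. The rail front is at rows 155–160 and is parallel to the jaws. I'll push slowly and turn in the missing 2°.

Request:
apply_moves(
  slide=[
    [0.04,0,0],
    [0.05,0,0],
    [0.05,0,0],
    [0.05,0,0],
    [0.05,0,0],
    [0.05,0,0],
    [0.05,0,0],
    [0.04,0,0],
  ],
  turn=[
    [0,0,0],
    [0,0,-0.004],
    [0,0,-0.004],
    [0,0,-0.004],
    [0,0,-0.004],
    [0,0,-0.003],
    [0,0,-0.003],
    [0,0,0],
  ],
  jaw=[0,0,0,0,0,0,0,0],
)

```text
time_s: 4.8
tcp_pos: [0.6188, 0.0726, 0.0215]
eef_rot: [180.0, -0.0, 5.7]
contact_force: [-2.5, -0.3, -0.4]
gripper_width: 0.0875
```

Run:
```python
from h import *
from plant import r
s=r.get_state();print(s["tcp_pos"],s["eef_rot"],s["contact_force"],s["moment"])
c=r.capture("wrist");cv2.imwrite("pics/w4.png",c["pixels"])
try: longrail(c)
except Exception as e: print(e)
c=r.capture("scene");cv2.imwrite("pics/s4.png",cv2.resize(c["pixels"][120:330,180:450],None,fx=2.5,fy=2.5))
longrail(c,x=(570,686))
```

```text
[0.61876067 0.07264413 0.02150833] [ 1.79998140e+02 -4.01443687e-04  5.67043366e+00] [-2.50938268 -0.34904963 -0.36818392] [-0.21453529  0.80820235  0.02377413]
rail ctr [653.   74.6] yaw(deg of y axis from world y) 5.84 len 261.7 w 34.2 slopes -0.003 0.003
rail ctr [649.5  75.9] yaw(deg of y axis from world y) 6.04 len 262.1 w 43.6 slopes -0.007 0.007
```

View pics/s4.png

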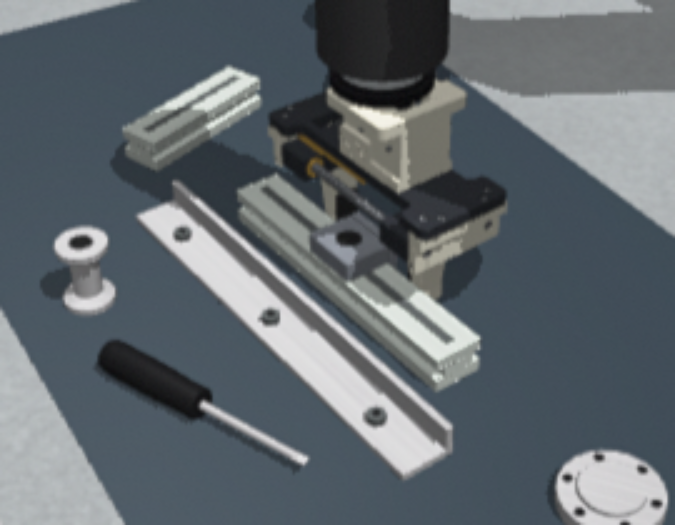

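View pics/w4.png

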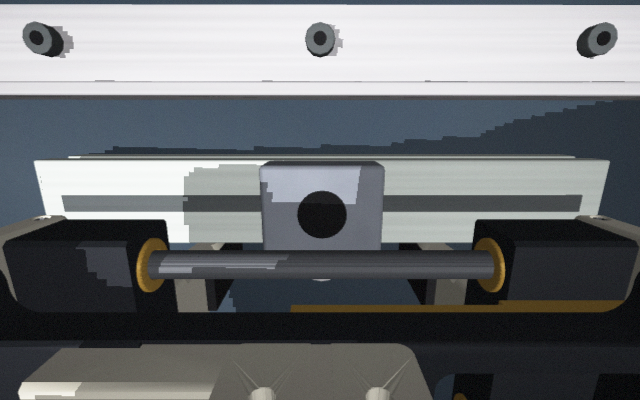

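The rail moved square with the push. It is now parallel to the fence (yaw 5.8° against 5.7°), with about 27 mm of gap left.

Request:
apply_moves(
  slide=[
    [0.04,0,0],
    [0.05,0,0],
    [0.05,0,0],
    [0.04,0,0],
    [0.03,0,0],
    [0.02,0,0],
    [0,0,0],
  ],
  turn=[
    [0,0,0],
    [0,0,0],
    [0,0,0],
    [0,0,0],
    [0,0,0],
    [0,0,0],
    [0,0,0],
  ],
  jaw=[0,0,0,0,0,0,0],
)

```text
time_s: 5.6
tcp_pos: [0.6416, 0.0748, 0.0216]
eef_rot: [180.0, -0.0, 5.7]
contact_force: [-1.3, -1.4, 1.6]
gripper_width: 0.0876
```

Request:
apply_moves(
  slide=[
    [0.01,0,0],
    [0.01,0,0],
    [0,0,0],
  ],
  turn=[
    [0,0,0],
    [0,0,0],
    [0,0,0],
  ],
  jaw=[0,0,0],
)

```text
time_s: 5.9
tcp_pos: [0.6432, 0.075, 0.0216]
eef_rot: [180.0, -0.0, 5.7]
contact_force: [-3.5, 0.5, 2.3]
gripper_width: 0.0877
```

Request:
apply_moves(
  slide=[
    [0.01,0,0],
    [0.01,0,0],
    [0,0,0],
  ],
  turn=[
    [0,0,0],
    [0,0,0],
    [0,0,0],
  ],
  jaw=[0,0,0],
)

```text
time_s: 6.2
tcp_pos: [0.6454, 0.0753, 0.0215]
eef_rot: [-180.0, -0.0, 5.7]
contact_force: [-3.5, -1.2, 1.7]
gripper_width: 0.0876
```

Run:
```python
from h import *
from plant import r
s=r.get_state();print(s["tcp_pos"],s["eef_rot"],s["contact_force"],s["moment"])
c=r.capture("wrist");cv2.imwrite("pics/w5.png",c["pixels"])
```

```text
[0.64539748 0.07531944 0.02154298] [-1.79997360e+02 -1.70550924e-02  5.65892973e+00] [-3.48217029 -1.18610268  1.6983893 ] [-0.40179497  1.17793904  0.00718622]
```

View pics/w5.png

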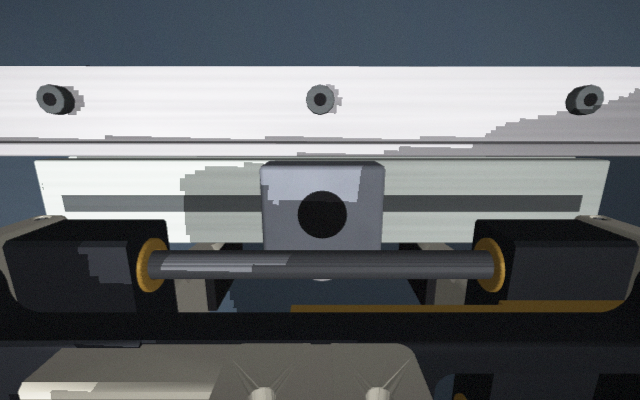

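The wrist view shows the fence's front edge at row 155 and the rail edge at row 160, so they nearly touch. I'll nudge on until the force rises.

Request:
apply_moves(
  slide=[
    [0.01,0,0],
    [0,0,0],
  ],
  turn=[
    [0,0,0],
    [0,0,0],
  ],
  jaw=[0,0],
)

```text
time_s: 6.45
tcp_pos: [0.6463, 0.0754, 0.0216]
eef_rot: [-180.0, -0.0, 5.7]
contact_force: [-2.8, -0.5, 1.7]
gripper_width: 0.0878
```

Request:
apply_moves(
  slide=[
    [0.01,0,0],
    [0,0,0],
  ],
  turn=[
    [0,0,0],
    [0,0,0],
  ],
  jaw=[0,0],
)

```text
time_s: 6.65
tcp_pos: [0.6465, 0.0754, 0.0215]
eef_rot: [180.0, 0.1, 5.6]
contact_force: [-5.3, 0.6, 4.2]
gripper_width: 0.0877
```

Request:
apply_moves(
  slide=[
    [0.01,0,0],
    [0,0,0],
  ],
  turn=[
    [0,0,0],
    [0,0,0],
  ],
  jaw=[0,0],
)

```text
time_s: 6.85
tcp_pos: [0.6465, 0.0754, 0.0214]
eef_rot: [180.0, 0.2, 5.6]
contact_force: [-9.4, 0.9, 6.5]
gripper_width: 0.0877
```

The force is rising while the arm stands still, so the rail is seated. I'll back off along tool −x, then rise.

Request:
apply_moves(
  slide=[
    [-0.05,0,0],
    [-0.15,0,0],
    [-0.2,0,0],
    [0,0,0],
  ],
  turn=[
    [0,0,0],
    [0,0,0],
    [0,0,0],
    [0,0,0],
  ],
  jaw=[0,0,0,0],
)

```text
time_s: 7.25
tcp_pos: [0.6071, 0.0716, 0.0217]
eef_rot: [-180.0, -0.0, 5.7]
contact_force: [1.1, 0.2, 0.1]
gripper_width: 0.0877
```

Request:
apply_moves(
  slide=[
    [0,0,-0.3],
    [0,0,-0.4],
    [0,0,-0.4],
    [0,0,-0.4],
    [-0.3,0,0],
    [-0.3,0,0],
    [0,0,0],
    [0,0,0],
  ],
  turn=[
    [0,0,0],
    [0,0,0],
    [0,0,0],
    [0,0,0],
    [0,0,0],
    [0,0,0],
    [0,0,0],
    [0,0,0],
  ],
  jaw=[0,0,0,0,0,0,0,0],
)

```text
time_s: 8.05
tcp_pos: [0.5495, 0.0661, 0.1726]
eef_rot: [-180.0, -0.2, 5.7]
contact_force: [0.3, 0.3, 0.7]
gripper_width: 0.0873
```

Run:
```python
from h import *
from plant import r
s=r.get_state();print(s["time_s"],s["tcp_pos"],s["contact_force"])
for n in ["wrist","side","scene"]:
    c=r.capture(n);cv2.imwrite(f"pics/{n}6.png",c["pixels"]); print(n)
    try:
        rc=fenceface(c,x=(680,740)); C,a,m=longrail(c,x=(630,720),y=(-70,230))
        rails(c,.027,.034)
    except Exception as e: print(e)
```

```text
8.05 [0.54953356 0.06610327 0.17263265] [0.28733022 0.32979872 0.72820636]
wrist
fence [686.7  79.2] [ 32.8 359.3] 5.65
rail ctr [677.3  77.2] yaw(deg of y axis from world y) 5.66 len 260.2 w 39.5 slopes 0.0 -0.0
blob px [ 590   24   50  166 6835] rect mm [ 653.6 -197.9] [140.1  42.1] 21.2 z 0.0294
blob px [ 171   27  123   50 5878] rect mm [669.6 154.6] [ 39.8 104.8] 5.7 z 0.0296
blob px [ 351   27  123   51 5886] rect mm [ 6.849e+02 -5.000e-01] [ 40.1 104. ] 5.6 z 0.0295
side
fence [685.7  78.3] [ 34.2 357.3] 5.13
rail ctr [675.1  78. ] yaw(deg of y axis from world y) 5.74 len 262.9 w 39.3 slopes 0.0 -0.0
blob px [354  38  74  36 177] rect mm [929.6 415.1] [115.  174.9] 6.5 z 0.0293
blob px [430  81  81  78 280] rect mm [965.5 121.8] [ 33.  269.4] 7.5 z 0.0306
blob px [302 116  34  31 548] rect mm [666.7 164.9] [40.6 88.5] 5.8 z 0.0299
blob px [ 318  152   60   59 1083] rect mm [677.5  25.2] [ 53.8 160.5] 13.3 z 0.0298
blob px [514 184  45  54 180] rect mm [ 956.6 -141. ] [120.7   5.7] 89.2 z 0.0308
blob px [ 337  252   87   73 2358] rect mm [ 652.3 -198.5] [140.7  40.8] 21.5 z 0.0297
blob px [587 273  48  29 154] rect mm [ 965.7 -304.7] [27.5 61.7] 39.3 z 0.0305
scene
fence [699.4  81.8] [ 11.8 357.9] 5.34
rail ctr [679.2  77.6] yaw(deg of y axis from world y) 5.57 len 263.3 w 41.3 slopes -0.003 0.003
blob px [229 147  55  32 613] rect mm [ 654.6 -198.1] [142.7  45.1] 21.9 z 0.0306
blob px [ 263  195   97   78 1582] rect mm [677.   78.2] [ 50.3 261.8] 4.7 z 0.0306
blob px [220 373  65  27 312] rect mm [906.5 336. ] [39.9 84. ] 59.3 z 0.0305
```

View pics/wrist6.png

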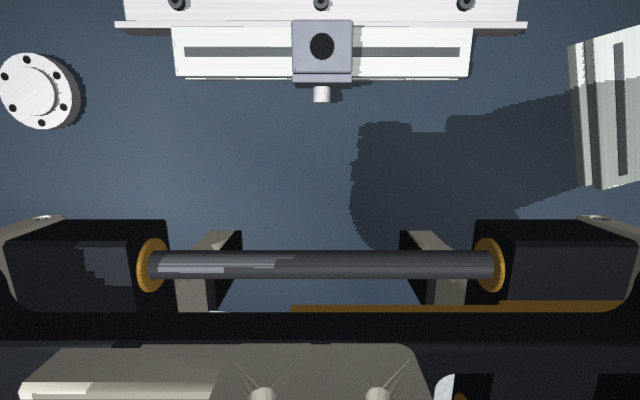

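View pics/side6.png

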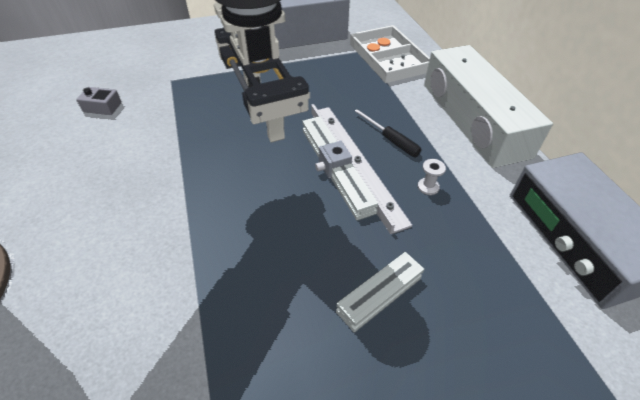

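Wrist (rail front edge at row 27, against the fence) and side views both show the rail flush and parallel. The spare rail has not moved and the arm is clear, so I'll hand in.

```bash
python3 -c "
from plant import r
print(r.close_job())"
```

```text
the job is handed in; nothing more can be done
None
```

The long rail is flush and parallel against the locating angle, and the job is handed in; the interface gives no verdict. I straddled the carrier with the open fingers and pushed both bare ends at once. I turned the rail 2° on the way, stopped when the force rose to about 9 N at the fence, then backed off and lifted clear.

**Last checks before hand-in:**
- **Flush:** the rail's origin is at about x = -20 mm in the fence frame, so there is no visible gap.
- **Position along the angle:** about -2 mm from the angle's middle, so neither end sticks out.
- **Parallel:** rail yaw is 5.6–5.7° against 5.7° for the fence.
- **Flat:** the rail's top is at 30 mm, so it lies flat on the bench.
- **Spare rail:** it is where it started, within 1–2 mm of measurement noise.
- **Carrier:** no contact showed in the pictures or the force readings.
- **Time:** about 8 s had passed when I handed in.

**Disagreements:** the three cameras differ by about 4 mm in the rail's x (675, 677 and 679 mm), but each also showed it against the fence. In the final pictures my automatic fence fit was unreliable because the rail was touching it, so the figures above use the fence position measured at the start.

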